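# Zero the thickness comparator on its master, then gauge a pressed-tea bar

### The arm

A 6-joint arm with a two-finger parallel gripper is mounted at the origin on the work surface. World frame = base frame: x ahead of the robot, y to its left, z up, the work surface at z = 0. Lengths are in m, angles in degrees, forces in N, time in s.
With the tool pointing down it reaches from about 0.325 to 0.925 m from the base axis. Payload 3.1 kg.
Tool frame: the origin (TCP) lies at the very end of the fingers, on their centre line; the grasp point (between the pads) lies 19 mm behind it; z points along the fingers, y is the line along which they close (so a half turn about z gives the same grasp; the last joint's range is limited). The gripper opens to 85 mm and grips with 20 to 120 N. Pads are 22 mm wide; open, the fingers measure 114 mm over their backs; the gripper's body (76 mm by 85 mm) begins 54 mm behind the grasp point. The pads swing forward as they close: fully open they stand 13 mm farther back than shut.
Start: joints at [-80.913, 12.427, 92.441, -0, 75.132, -6.429], TCP at [0.167, -0.602, 0.231] pointing down, gripper open.
Joint ranges: [-157.48, 157.48], [-44.54, 120.13], [17.64, 146.25], [-64.5, 244.5], [7.68, 150.69], [-147.95, 147.95]. Speed limits (degrees/s): [159.86, 159.86, 180, 180, 180, 180].

### API

Orientations are given as [roll, pitch, yaw] about the fixed x, y, z axes, in that order (R = Rz(yaw) Ry(pitch) Rx(roll)).
In Python, from station import sense, grab_frame, job_done, trace, spot_point gives the robot as it stands.
- The arm moves only by the tool drive_tool, never from a script. Its argument "deltas" is a list of rows, each a list of 4 numbers: the shift along the world's x, y, z in m, then the turn about the world's z in rad. A call has 1 to 12 rows; each row is the pose to reach, as a shift and turn from the pose commanded when the call began; what a row does not reach only later rows make up. A row lasts 1/8 s, in which the tool goes at most 62.5 mm and 10.7 degrees, less where a joint would pass 70% of its speed; a pose out of reach is approached as far as the arm can. A call with a gripper value outside its range is refused whole. "fingers" is the closure, from -1 (fully open) to 1 (shut), set as the call begins (left out, the last holds). The fingers move at their own pace and stop on an object; "squeeze" is the grip in N (left out, the last holds). Time passes only in rows, so rows that repeat a pose let the fingers close. It gives the time, the measured TCP pose, the force, the opening and the grip force at its end, in the units of the state.
- sense(): the state, without advancing time (a new reading comes with each control period).
- grab_frame(name): name is "scene" or "top" or "wrist"; returns a dict with "image" (384x512x3 uint8, red, green, blue), "z_map" (384x512 float32, m along the optical axis (not along the pixel's ray), 0 where there is no reading), "fovy" (degrees; the focal length in pixels is half the picture's height over the tangent of half this angle, whatever the lens; pixels are square), "cx", "cy" (the principal point, pixels), "rvec" (rotation vector, rad) and "tvec" (3), from world to camera coordinates, as OpenCV has them; the wrist camera has in their place "T_tool_cam" (4x4, takes a point from camera to tool coordinates, whose origin is the TCP and whose axes are the flange's). Camera axes: x right, y down, z forward; pixel columns grow to the right and rows downward; lengths in m; the calibration is good to about 2 mm. The wrist camera is an equidistant fisheye: a pixel r from the principal point sees the ray r / f radians off the axis. A picture is of the moment at which its call begins: read the wrist's pose just before it.
- job_done(): hands the job in; it is judged then, once.
Trained networks look in a picture, given as the dict that the camera call returned (one of the last four; its "shot" number tells which), for a name from the list of things; names that differ only in an ending like _2 or _b are one class to them, and where a whole thing is asked for, a point or a joint stands for the part that bears it (a point fixed in the world has none). Each returns a list of dicts, best first, with "confidence" (0 to 1); they miss things now and then, are a little off and sometimes report something else, mostly with a low value. They report only what shows in the picture. A call takes as long as a camera call. They do not tell look-alikes from the thing itself.
- trace(picture, query): "pixels" (384x512 bool, what is visible of it) and "point" ([column, row] in pixels, amid what is visible of it).
- spot_point(picture, query): "point" ([column, row] in pixels: a listed point, or the origin of a listed thing).
The state is a dict: "t": time; "joints": joint angles; "qd": joint speeds; "effort": joint torques, N m; "eef_pos": TCP position; "tcp_rot": TCP orientation; "wrist_force": force on the tool from outside, world axes, zero at the start; "moment": the same for the moment, N m; "opening": opening from 0.0 (shut) to 1.0 (fully open); "grasp_force": force on a finger pad.
Only numpy, scipy, OpenCV 4.12 (cv2) and the standard library are available. Lean on these libraries where they do the work, as an engineer would, in place of code of your own. Each camera call takes 0.05 s, during which the arm holds its last target. There are 200 camera calls.

### The job

The white master bar is already in the thickness comparator, so zero the dial on it: turn the rim until the red zero mark stands at the needle and let go, then draw the master out and lay it flat in its wooden tray. Now slide the bare dark tea bar from the metal tray in under the roller the same way, flat on the bed between the guides, until it bears firmly against the brass end stop; the tea is brittle, so ease it in with a light hand and do not press it hard on bed or stop. Leave it there under the roller with the dial's zero as you set it, and disturb nothing else on the table.

Things in the scene. Friction and masses are not known exactly. Their poses are not given: they have to be found in the camera images.
- stand: bench thickness comparator, fixed to the table. Origin on the table straight under the roller; x points along the guides from the open mouth to the end stop, z up. Base 110 mm wide, x = -62 to +118 mm. Level steel bed at z = 25 mm from x = -62 mm (front edge; a bar overhangs it in front) to x = +45 mm
- mouth (a point): open mouth of the guides on the bed, 47 mm before the roller, axes as the stand's. Two rails 39 mm apart inside, tops 8 mm above the bed, run from 32 mm beyond the roller to 34 mm before the roller, then flare to this mouth, about 45 mm wide
- column_top (a point): top of the round column behind the stop, radius 12 mm, 150 mm above the table, 85 mm beyond the roller. From it the head's 22 mm wide arm reaches forward over the bed, underside 70 mm above the table, carrying plunger and dial; nothing of the head is nearer to the mouth than 26 mm before the roller
- end_stop: brass end-stop bracket; origin in the middle of its front face, 48 mm beyond the roller, 8 mm above the bed, x as the stand's. A locked adjusting screw points from it to the mouth; the face of its round 14 mm brass button, the stop proper, stands anywhere from 12 to 24 mm before this origin (24 to 36 mm beyond the roller), as the last user left it, and is not measured: feel for it
- roller: steel roller under the plunger, radius 8 mm, 11 mm wide, axle across the guides; origin at its axle's middle. It spins freely, so its own axes mean nothing. Pushing a bar under it along the bed costs 2 to 4 N of drag, a little more while the bar's end lifts the roller; any downward press on the bed adds to it
- plunger (a joint): lift of the sprung plunger, m; 0 hanging free, up to 0.009. Free, the roller's underside is about 11 mm above the bed (36 mm above the table), half a millimetre either way with how the head is clamped that day. A pushed bar's rounded end lifts it; it presses down with about 2 N free and 3 N on a bar
- dial_centre (a point): centre of the dial's top face. The dial faces straight up over the roller, about 111 mm above the table. Its steel rim is 50 mm in diameter and 11 mm high below this point; under it the fixed dial body is 44 mm in diameter. The rim is gripped across its diameter from above
- bezel (a joint): angle of the dial's turning rim (the white face with its red zero mark turns with it), rad, positive clockwise from above; 0 when the zero mark points along the stand's +x (towards the column). Turns from -1.6 to 1.6, stays where it is left (friction 0.06 N m)
- needle (a joint): angle of the black needle, rad, positive clockwise from above, 0 when it points along the stand's +x: same reference as the bezel's angle, so the zero mark is at the needle when the two are equal. Driven by the plunger: 0.628 rad clockwise per mm of lift (10 mm a turn), so never to be turned by hand
- zero_mark (a point): the red zero mark on the dial face, 20.5 mm from the dial's centre; its x axis points outwards along the mark
- needle_tip (a point): point of the needle, 18 mm from the dial's centre; its x axis points outwards along the needle
- master: white ceramic setting bar 140 x 36 x 14 mm, about 0.36 kg, top edges of both ends rounded to 4 mm; origin in the middle of its underside, x along it. It starts in the comparator under the roller, its leading end short of the stop, and some 60 mm of it overhanging the bed in front: there it can be gripped across its width
- tea_bar: bare dark-brown bar of pressed tea 140 x 36 mm, about 15 mm thick (that is what is to be gauged), about 0.09 kg, top edges of both ends rounded to 4 mm; origin in the middle of its underside, x along it; brittle; either end may lead. It starts lying in the metal tray
- master_tray: shallow wooden tray with green felt, the master's place, fixed. 220 (x) x 130 (y) x 14 mm outside, walls and floor 5 mm thick; origin in the middle of its underside
- tea_tray: shallow bright metal tray that holds the tea bar, fixed; same sizes and origin as the wooden tray
- bean_jar: bystander: glass jar with red lid, 66 mm in diameter, 95 mm high; origin under its middle
- mustard_jar: bystander: glass jar with red lid, 60 mm in diameter, 85 mm high; origin under its middle
- sauce_bottle: bystander: yellow bottle with green cap, 56 mm in diameter, 170 mm high; origin under its middle
- wrapped_bar: bystander: paper-wrapped tea bar with a red band, 140 x 36 x 16 mm; origin under its middle
- brass_weight: bystander: brass weight, 32 mm in diameter, 46 mm high; origin under its middle
- sample_bowl: bystander: white bowl, 90 mm in diameter, 40 mm high; origin under its middle
- brush: bystander: hand brush about 170 mm long, lying between the robot and the comparator, crosswise
Things that resemble listed ones, but are neither listed nor needed, are in the scene too. Leave any green or pink look-alike of the tea_bar alone.

How it is judged:
By the outcome, as a careful person would: the job done as asked, in the order asked, and still so for the second after the job is handed in, with the robot touching nothing.
It also fails if it takes over 72 s, if anything falls off the work surface, if the arm or the gripper's body presses on something with over 40 N, if the wrist force passes 120 N, or if a joint passes its speed limit or range.

## Working session

There is one attempt and no reset: what is moved stays moved. The work goes in short steps, Python scripts to look and compute and a tool call to move; the robot and the scene stay as the last step left them, time stands still between calls to the robot, and variables do not carry over. Pictures are saved under pics/ and viewed, at most 10 in all, crops included, and the job is handed in when it is done.

Besides the shell and the picture viewer there is one more tool, called after "Emit:" by a JSON object that holds its "api" and its "payload". drive_tool: Moves the arm, as the interface text tells. Its arguments: {"type":"object","properties":{"deltas":{"type":"array","items":{"type":"array","items":{"type":"number"}}},"fingers":{"type":"number"},"squeeze":{"type":"number"}},"required":["deltas"]}

```bash
mkdir -p pics; cat > h.py <<'E'
import numpy as np, cv2
from station import *
from scipy.spatial.transform import Rotation as Ro
def f_of(p): return p['image'].shape[0]/2/np.tan(np.radians(p['fovy'])/2)
def world(p,px,z=None,depth=None):
    """pixel->world for scene/top; by plane z or depth"""
    f=f_of(p); R,_=cv2.Rodrigues(np.array(p['rvec'],float)); t=np.array(p['tvec'],float).ravel()
    d=np.array([(px[0]-p['cx'])/f,(px[1]-p['cy'])/f,1.0]); c=-R.T@t; dw=R.T@d
    if z is not None: return c+dw*((z-c[2])/dw[2])
    return c+dw*depth
def cloud(p):
    f=f_of(p); R,_=cv2.Rodrigues(np.array(p['rvec'],float)); t=np.array(p['tvec'],float).ravel()
    v,u=np.mgrid[0:384,0:512]; Z=p['z_map']
    P=np.stack([(u-p['cx'])/f*Z,(v-p['cy'])/f*Z,Z],-1)
    W=(P-t)@R; W[Z<=0]=np.nan
    return W
def save(p,name,crop=None,s=1):
    im=p['image'][:,:,::-1]
    if crop: im=im[crop[1]:crop[3],crop[0]:crop[2]]
    cv2.imwrite('pics/'+name+'.png',cv2.resize(im,None,fx=s,fy=s,interpolation=cv2.INTER_CUBIC))
E
python3 - <<'E'
from h import *
np.set_printoptions(precision=4,suppress=True)
s=sense(); print(s['t'],s['eef_pos'],s['tcp_rot'],s['opening'])
a=grab_frame('top'); b=grab_frame('scene')
im=np.vstack([a['image'],b['image']])[:,:,::-1]
cv2.imwrite('pics/a.png',cv2.resize(im,(400*2*512//800,600)) if 0 else a['image'][:,:,::-1]); save(b,'b')
for q in ['stand','master','tea_bar','master_tray','tea_tray','dial_centre','zero_mark','needle_tip','mouth','end_stop','column_top','bean_jar','mustard_jar','sauce_bottle','wrapped_bar','brass_weight','sample_bowl','brush']:
    for n,p in(('top',a),('scene',b)):
        r=spot_point(p,q)[:3]
        print(q,n,[(np.round(x['point']).tolist(),round(x['confidence'],2),world(p,x['point'],z={'dial_centre':.111,'zero_mark':.111,'needle_tip':.111,'mouth':.025,'end_stop':.033,'column_top':.15,'master':.025,'tea_bar':.005}.get(q,0)).round(3).tolist()[:2]) for x in r])
E
```

```text
0.0 [ 0.1671 -0.6014  0.2299] [-179.861    -0.0142   15.5176] 0.998569123248003
stand top [([251.0, 168.0], 0.87, [0.611, 0.053]), ([393.0, 163.0], 0.54, [0.641, -0.443])]
stand scene [([284.0, 221.0], 0.63, [0.612, 0.055]), ([270.0, 208.0], 0.22, [0.541, 0.069])]
master top [([250.0, 180.0], 0.66, [0.56, 0.053]), ([331.0, 139.0], 0.44, [0.713, -0.223]), ([250.0, 158.0], 0.42, [0.638, 0.056])]
master scene [([271.0, 208.0], 0.82, [0.558, 0.051])]
tea_bar top [([293.0, 242.0], 0.92, [0.356, -0.098]), ([181.0, 195.0], 0.89, [0.506, 0.289]), ([178.0, 262.0], 0.63, [0.277, 0.29])]
tea_bar scene [([196.0, 213.0], 0.97, [0.373, -0.108]), ([255.0, 144.0], 0.63, [0.277, 0.289]), ([304.0, 168.0], 0.56, [0.51, 0.295])]
master_tray top [([352.0, 205.0], 0.88, [0.486, -0.302])]
master_tray scene [([175.0, 272.0], 0.67, [0.496, -0.298]), ([225.0, 320.0], 0.31, [0.709, -0.31])]
tea_tray top [([176.0, 191.0], 0.83, [0.52, 0.308])]
tea_tray scene [([310.0, 167.0], 0.66, [0.516, 0.321]), ([282.0, 223.0], 0.32, [0.609, 0.045])]
dial_centre top [([255.0, 158.0], 0.55, [0.615, 0.037])]
dial_centre scene
[... 852 characters left out ...]
], 0.7, [0.608, 0.479])]
sauce_bottle scene [([269.0, 210.0], 0.25, [0.542, 0.059])]
wrapped_bar top [([392.0, 160.0], 0.73, [0.651, -0.443])]
wrapped_bar scene [([171.0, 343.0], 0.73, [0.651, -0.444])]
brass_weight top [([176.0, 193.0], 0.69, [0.513, 0.308]), ([207.0, 133.0], 0.62, [0.731, 0.21]), ([253.0, 158.0], 0.49, [0.645, 0.046])]
brass_weight scene [([345.0, 210.0], 0.6, [0.729, 0.221])]
sample_bowl top [([330.0, 139.0], 0.78, [0.72, -0.223])]
sample_bowl scene [([251.0, 299.0], 0.91, [0.719, -0.221])]
brush top [([252.0, 241.0], 0.84, [0.355, 0.041]), ([356.0, 204.0], 0.41, [0.492, -0.315])]
brush scene [([226.0, 186.0], 0.91, [0.356, 0.049]), ([307.0, 169.0], 0.61, [0.515, 0.307])]
```

View pics/a.png

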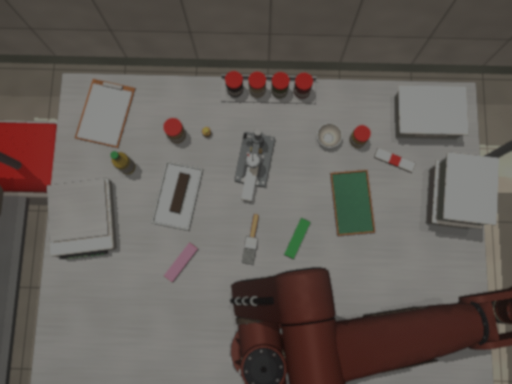

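```bash
python3 - <<'E'
from h import *
p=grab_frame('top'); save(p,'c',(155,110,395,275),3.3)
# tall cloud of dial and column
W=cloud(p)
z=W[...,2]
def rect(m):
    pts=W[m][:,:2]; pts=pts[np.isfinite(pts).all(1)]
    r=cv2.minAreaRect((pts*1000).astype(np.float32)); return r,len(pts)
for q in ['master','tea_bar','master_tray','tea_tray','brush']:
    for x in trace(p,q)[:3]:
        m=x['pixels']; print(q,round(x['confidence'],2),x['point'],rect(m),np.nanmedian(z[m]).round(4),p['image'][m].mean(0).round())
m=(z>.1)&(z<.12)&(abs(W[...,0]-.615)<.06)&(abs(W[...,1]-.04)<.06)
print('dial',rect(m), np.nanmedian(z[m]))
m=(z>.14)&(abs(W[...,0]-.69)<.06)&(abs(W[...,1]-.04)<.06)
print('col',rect(m), np.nanmedian(z[m]) if m.any() else 0)
E
```

```text
master 0.73 [249.4, 183.3] (((546.4835205078125, 58.68658447265625), (39.33488845825195, 115.2106704711914), 79.77111053466797), 335) 0.0378 [129. 129. 126.]
master 0.38 [124.9, 163.3] (((597.9237670898438, 480.1241149902344), (50.31143569946289, 54.26202392578125), 44.849002838134766), 406) 0.1067 [75. 73. 49.]
tea_bar 0.86 [176.0, 263.2] (((276.4801330566406, 281.1337890625), (37.62574005126953, 141.4825439453125), 54.69158935546875), 457) 0.0141 [131. 100. 112.]
tea_bar 0.72 [179.8, 196.0] (((512.10498046875, 298.5354919433594), (43.96244812011719, 138.7331085205078), 78.11387634277344), 458) 0.0185 [63. 56. 49.]
tea_bar 0.71 [295.5, 241.0] (((368.0034484863281, -111.11821746826172), (41.3428955078125, 144.15798950195312), 65.99324798583984), 478) 0.0139 [ 60. 108.  66.]
master_tray 0.88 [354.9, 203.0] (((495.0962829589844, -300.0222473144531), (223.53358459472656, 137.25967407226562), 5.8892292976379395), 2444) 0.0052 [62. 85. 65.]
tea_tray 0.79 [171.5, 194.7] (((505.9066162109375, 303.5457458496094), (131.0406951904297, 224.2315673828125), 79.9764633178711), 1914) 0.0047 [130. 130. 128.]
brush 0.63 [254.3, 245.8] (((359.307861328125, 47.01207733154297), (40.53384017944336, 168.25164794921875), 82.89496612548828), 457) 0.0168 [114. 109.  98.]
brush 0.16 [353.0, 202.8] (((495.9455261230469, -297.61328125), (221.18186950683594, 133.23016357421875), 7.268405437469482), 2386) 0.0052 [61. 85. 64.]
dial (((624.4912109375, 34.99739074707031), (52.191978454589844, 88.14190673828125), 48.66610336303711), 205) 0.11004257105995918
col (((693.278076171875, 32.46208190917969), (21.965036392211914, 19.417808532714844), 1.228667974472046), 43) 0.14894628869700363
```

The top view shows the comparator at about (252,160), with the master sticking out at (249,185). What could be taken for the tea bar:
- dark brown bar in the metal tray at (180,195)
- green bar at (297,239)
- pink bar at (181,262)

By the description, the dark one in the metal tray is the tea bar. Next I check it in a close crop.

View pics/c.png

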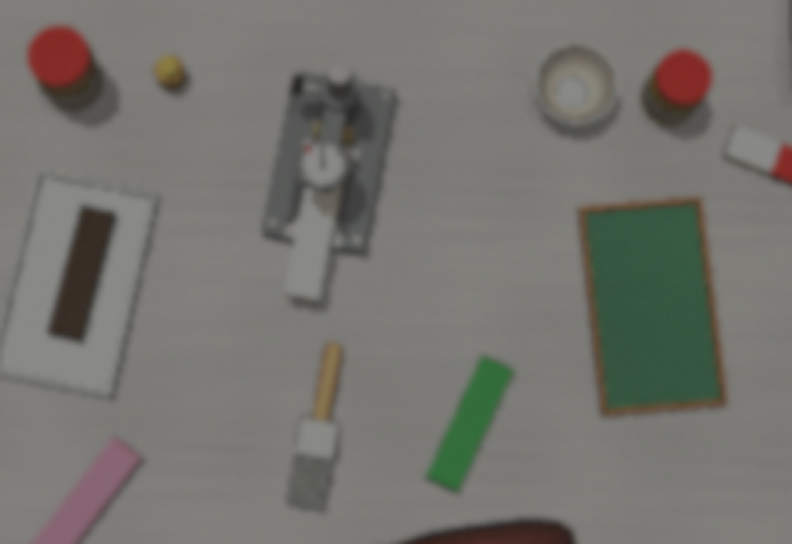

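The crop confirms it: the dark brown bar in the bright tray at (82,275) in the crop is the tea bar. The brush lies lengthwise at (320,430), and the green felt tray is at (650,305). I'll move over the dial now.

Emit:
{"api": "drive_tool", "payload": {"deltas": [[0.03, 0.045, 0.01, -0.03], [0.062, 0.09, 0.01, -0.06], [0.093, 0.135, 0.02, -0.1], [0.124, 0.18, 0.02, -0.14], [0.155, 0.23, 0.02, -0.18], [0.186, 0.275, 0.02, -0.22], [0.217, 0.32, 0.02, -0.26], [0.248, 0.365, 0.02, -0.3], [0.28, 0.41, 0.02, -0.34], [0.31, 0.46, 0.02, -0.38], [0.34, 0.505, 0.02, -0.42], [0.37, 0.55, 0.02, -0.44]], "fingers": -1}}

```text
t: 3.7
eef_pos: [0.5381, -0.0506, 0.2517]
tcp_rot: [180.0, -0.1, -9.7]
wrist_force: [1.1, 0.1, -0.3]
opening: 1.001
grasp_force: 0.0
```

Emit:
{"api": "drive_tool", "payload": {"deltas": [[0.03, 0.045, 0.0, 0], [0.06, 0.095, 0.0, 0], [0.06, 0.095, 0.0, 0], [0.06, 0.095, 0.0, 0]]}}

```text
t: 4.2
eef_pos: [0.5969, 0.0427, 0.251]
tcp_rot: [180.0, 0.0, -9.7]
wrist_force: [-0.2, 0.6, -0.3]
opening: 0.999
grasp_force: 0.0
```

```bash
cat >> h.py <<'E'
def wshot():
    s=sense(); p=grab_frame('wrist')
    T=np.eye(4); T[:3,:3]=Ro.from_euler('xyz',s['tcp_rot'],degrees=True).as_matrix(); T[:3,3]=s['eef_pos']
    p['T']=T@np.array(p['T_tool_cam']); return p
def wray(p,px):
    f=f_of(p); d=np.array([px[0]-p['cx'],px[1]-p['cy']]); r=np.hypot(*d); th=r/f
    c=np.array([*(d/max(r,1e-9)*np.sin(th)),np.cos(th)]); return p['T'][:3,3],p['T'][:3,:3]@c
def wworld(p,px,z):
    o,d=wray(p,px); return o+d*((z-o[2])/d[2])
def wproj(p,X):
    c=p['T'][:3,:3].T@(np.array(X)-p['T'][:3,3]); th=np.arctan2(np.hypot(c[0],c[1]),c[2]); ph=np.arctan2(c[1],c[0])
    return np.array([p['cx'],p['cy']])+f_of(p)*th*np.array([np.cos(ph),np.sin(ph)])
E
python3 - <<'E'
from h import *
np.set_printoptions(precision=4,suppress=True)
p=wshot(); s=sense(); print(s['t'],s['eef_pos'],s['tcp_rot'],s['joints'],s['wrist_force'])
print(p['T'],f_of(p),np.array(p['T_tool_cam']))
save(p,'d',None,1.5)
for q,z in [('dial_centre',.111),('zero_mark',.111),('needle_tip',.111),('mouth',.025),('column_top',.15),('end_stop',.033)]:
    print(q,[(np.round(x['point'],1).tolist(),round(x['confidence'],2),wworld(p,x['point'],z).round(4)[:2].tolist()) for x in spot_point(p,q)[:3]])
E
```

```text
4.25 [0.5967 0.0421 0.2511] [179.9644   0.0317  -9.7198] [-2.6729  8.3306 95.0153 -0.0323 76.69   97.0543] [-0.3209  0.5647 -0.5872]
[[-0.1678 -0.9457 -0.2785  0.6673]
 [-0.9858  0.1609  0.0477  0.0299]
 [-0.0003  0.2825 -0.9593  0.3942]
 [ 0.      0.      0.      1.    ]] 297.3186396354542 [[-0.0002 -0.9595 -0.2817  0.0715]
 [ 1.      0.0002 -0.0011  0.0008]
 [ 0.0011 -0.2817  0.9595 -0.1432]
 [ 0.      0.      0.      1.    ]]
dial_centre [([245.2, 163.0], 0.78, [0.612, 0.0478])]
zero_mark [([228.4, 149.4], 0.59, [0.628, 0.0615])]
needle_tip [([242.0, 146.2], 0.58, [0.6288, 0.048])]
mouth []
column_top [([243.7, 66.6], 0.59, [0.6987, 0.0329])]
end_stop [([245.2, 110.6], 0.65, [0.6605, 0.0416]), ([247.9, 190.3], 0.56, [0.5615, 0.0556]), ([277.1, 297.1], 0.28, [0.3896, 0.0418])]
```

View pics/d.png

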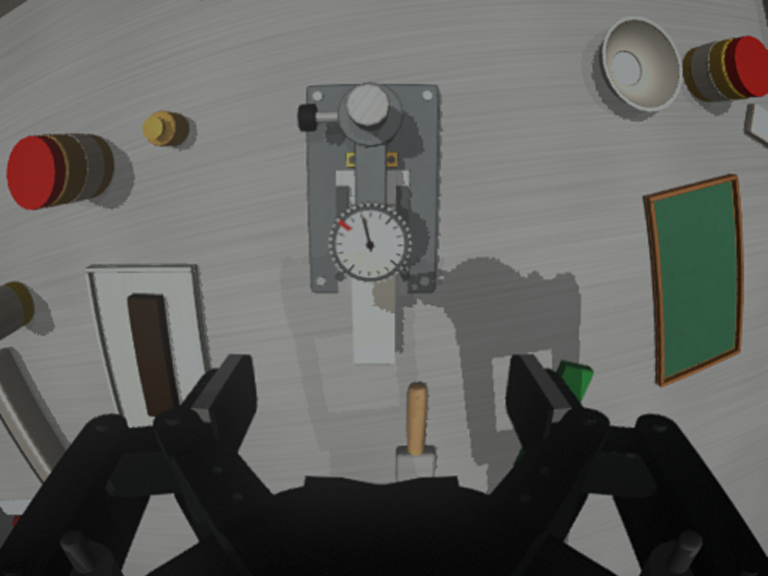

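The dial shows well in the wrist view: centre at (368,243), needle pointing just left of up, red mark at (343,224). The zero mark has to turn about 40° clockwise. I'll come down over the dial with a yaw lead and measure the angles closer.

Emit:
{"api": "drive_tool", "payload": {"deltas": [[0.015, 0.005, -0.02, 0.15], [0.015, 0.005, -0.05, 0.3], [0.015, 0.005, -0.08, 0.43], [0.015, 0.005, -0.1, 0.43], [0.015, 0.005, -0.1, 0.43], [0.015, 0.005, -0.1, 0.43]]}}

```text
t: 5.3
eef_pos: [0.6132, 0.0476, 0.1526]
tcp_rot: [180.0, -0.1, 14.9]
wrist_force: [-0.0, 0.1, 0.5]
opening: 1.004
grasp_force: 0.0
```

```bash
cat >> h.py <<'E'
def dial(p,c0=(.612,.048),R=.04,n=400,z=.111):
    """rectified top view of the dial plane: columns=-y, rows=-x"""
    im=np.zeros((n,n,3),np.uint8); g=np.linspace(R,-R,n)
    X,Y=np.meshgrid(c0[0]+g,c0[1]+g,indexing='ij')
    uv=np.array([[wproj(p,(X[i,j],Y[i,j],z)) for j in range(n)] for i in range(n)],np.float32)
    return cv2.remap(p['image'],uv,None,cv2.INTER_CUBIC)
E
python3 - <<'E'
from h import *
np.set_printoptions(precision=4,suppress=True)
p=wshot(); s=sense(); print(s['t'],s['eef_pos'],s['tcp_rot'],s['joints'])
for q,z in [('dial_centre',.111),('zero_mark',.111),('needle_tip',.111),('column_top',.15)]:
    print(q,[(np.round(x['point'],1).tolist(),round(x['confidence'],2),wworld(p,x['point'],z).round(4)[:2].tolist()) for x in spot_point(p,q)[:2]])
D=dial(p); cv2.imwrite('pics/e.png',np.hstack([D,p['image'][:400,60:460][:384].repeat(1,0) if 0 else D])[:,:400,::-1])
E
```

```text
5.35 [0.6135 0.0477 0.1531] [179.9483  -0.1713  14.8934] [-2.0899 15.4709 97.575   0.0007 66.7751 73.0165]
dial_centre [([253.4, 215.3], 0.69, [0.6117, 0.0469])]
zero_mark [([240.2, 188.1], 0.63, [0.6278, 0.06]), ([127.8, 29.5], 0.53, [0.713, 0.1584])]
needle_tip [([260.0, 193.7], 0.66, [0.6274, 0.0466])]
column_top [([322.6, 92.9], 0.68, [0.6967, 0.0342])]
```

View pics/e.png

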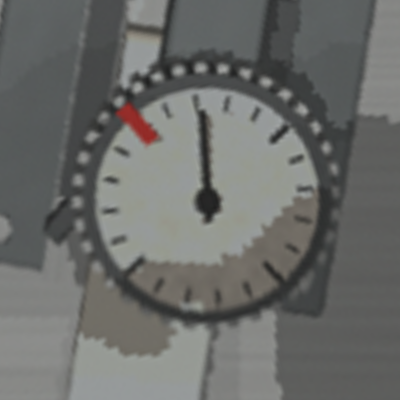

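Emit:
{"api": "drive_tool", "payload": {"deltas": [[-0.002, -0.001, -0.02, 0], [-0.002, -0.001, -0.045, 0], [-0.002, -0.001, -0.065, 0], [-0.002, -0.001, -0.065, 0], [-0.002, -0.001, -0.065, 0]]}}

```text
t: 6.18
eef_pos: [0.6106, 0.0468, 0.0865]
tcp_rot: [180.0, -0.0, 14.9]
wrist_force: [1.1, 0.5, 0.3]
opening: 1.001
grasp_force: 0.0
```

```bash
cat >> h.py <<'E'
def angles(p,c0=(.6115,.0465)):
    """needle and zero-mark world angles (deg ccw from world x) in the rectified dial"""
    D=dial(p,c0,.03,300).astype(int); k=.06/299
    g=np.linspace(.03,-.03,300); X,Y=np.meshgrid(g,g,indexing='ij'); r=np.hypot(X,Y)
    red=(D[...,0]>1.6*D[...,1])&(D[...,0]>80)&(r<.026)
    blk=(D.max(2)<75)&(r>.004)&(r<.0185)
    n,l,st,_=cv2.connectedComponentsWithStats(blk.astype(np.uint8)); i=1+np.argmax(st[1:,4])
    out=[]
    for m in (red,l==i):
        P=np.stack([X[m],Y[m]],1); c=P.mean(0); v=np.linalg.svd(P-c)[2][0]; v*=np.sign(v@c)
        out+= [np.degrees(np.arctan2(c[1],c[0])).round(1),np.degrees(np.arctan2(v[1],v[0])).round(1),int(m.sum())]
    return out
E
python3 - <<'E'
from h import *
p=wshot(); print(angles(p)); print(sense()['eef_pos'])
cv2.imwrite('pics/f.png',dial(p)[:,:,::-1])
save(p,'g')
for q,z in [('dial_centre',.111),('zero_mark',.111),('needle_tip',.111),('column_top',.15)]:
    print(q,[(np.round(x['point'],1).tolist(),round(x['confidence'],2),wworld(p,x['point'],z).round(4)[:2].tolist()) for x in spot_point(p,q)[:2]])
E
```

```text
[np.float64(41.8), np.float64(42.9), 744, np.float64(2.2), np.float64(3.4), 485]
[0.6110943  0.04670948 0.08716442]
dial_centre [([253.3, 262.2], 0.9, [0.6118, 0.0467])]
zero_mark [([232.6, 226.9], 0.64, [0.6266, 0.06])]
needle_tip [([263.5, 228.5], 0.55, [0.6294, 0.0468])]
column_top [([378.7, 80.3], 0.63, [0.6962, 0.0329])]
```

Emit:
{"api": "drive_tool", "payload": {"deltas": [[0, 0, 0, 0], [0, 0, 0, 0], [0, 0, 0, 0], [0, 0, 0, 0], [0, 0, 0, 0], [0, 0, 0, 0]], "fingers": 1, "squeeze": 25}}

```text
t: 7.18
eef_pos: [0.6104, 0.0466, 0.0867]
tcp_rot: [180.0, -0.0, 14.9]
wrist_force: [-2.4, -1.5, 4.2]
opening: 0.574
grasp_force: 26.0
```

Emit:
{"api": "drive_tool", "payload": {"deltas": [[0, 0, 0, -0.1], [0, 0, 0, -0.2], [0, 0, 0, -0.3], [0, 0, 0, -0.4], [0, 0, 0, -0.5], [0, 0, 0, -0.6], [0, 0, 0, -0.69], [0, 0, 0, -0.69], [0, 0, 0, -0.69]]}}

```text
t: 8.3
eef_pos: [0.6105, 0.0483, 0.0867]
tcp_rot: [-179.8, 0.0, -24.5]
wrist_force: [-0.9, 5.7, 4.3]
opening: 0.568
grasp_force: 26.1
```

```bash
python3 - <<'E'
from h import *
p=wshot(); print(angles(p)); print(sense()['eef_pos'])
cv2.imwrite('pics/f2.png',dial(p)[:,:,::-1])
E
```

```text
[np.float64(4.0), np.float64(5.3), 708, np.float64(7.1), np.float64(3.3), 491]
[0.6105242  0.04829299 0.08672212]
```

View pics/f2.png

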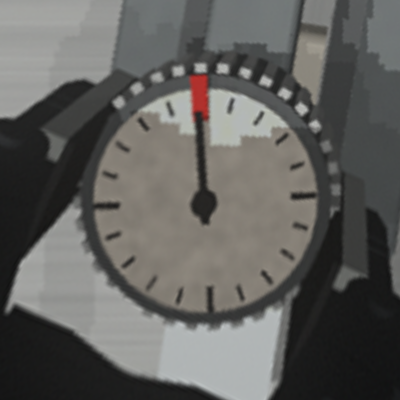

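The red mark now stands at the needle, within about half a degree: mark (200,97), needle tip (199,118), hub (203,203). I'll let go and rise.

Emit:
{"api": "drive_tool", "payload": {"deltas": [[0, 0, 0, 0], [0, 0, 0, 0], [0, 0, 0, 0], [0, 0, 0, 0], [0, 0, 0.03, 0], [0, 0, 0.07, 0], [-0.03, 0, 0.07, 0.13], [-0.05, 0, 0.07, 0.26], [-0.05, 0, 0.07, 0.26], [-0.05, 0, 0.07, 0.26]], "fingers": -1}}

```text
t: 9.6
eef_pos: [0.561, 0.0466, 0.1565]
tcp_rot: [-180.0, -0.1, -9.8]
wrist_force: [0.3, 0.0, 0.9]
opening: 1.001
grasp_force: 0.0
```

```bash
python3 - <<'E'
from h import *
p=wshot(); print(angles(p)); s=sense(); print(s['eef_pos'],s['tcp_rot'])
W=None
D=dial(p); save(p,'f3b'); D=D[40:360,40:360]
cv2.imwrite('pics/f3.png',np.hstack([cv2.resize(D,(384,384)),p['image'][:,130:512]])[:,:,::-1])
for q,z in [('dial_centre',.111),('zero_mark',.111),('needle_tip',.111),('column_top',.15),('mouth',.025),('master',.025)]:
    print(q,[(np.round(x['point'],1).tolist(),round(x['confidence'],2),wworld(p,x['point'],z).round(4)[:2].tolist()) for x in spot_point(p,q)[:2]])
t=trace(p,'master')
for x in t[:1]:
    m=x['pixels']; pts=np.array([wworld(p,(u,v),.039)[:2]*1000 for v,u in np.argwhere(m)],np.float32); print(x['confidence'],m.sum(),cv2.minAreaRect(pts),cv2.boxPoints(cv2.minAreaRect(pts)))
E
```

```text
[np.float64(3.3), np.float64(3.4), 615, np.float64(4.3), np.float64(3.2), 436]
[0.56111302 0.0466596  0.15650623] [-1.79993762e+02 -6.10445962e-02 -9.77096273e+00]
dial_centre [([241.5, 135.5], 0.63, [0.6127, 0.045])]
zero_mark [([229.7, 106.2], 0.9, [0.6324, 0.049]), ([505.6, 14.9], 0.21, [0.6901, -0.1901])]
needle_tip [([232.8, 109.9], 0.52, [0.6298, 0.0475])]
column_top [([243.3, 123.2], 0.57, [0.6225, 0.0406]), ([247.7, 181.7], 0.36, [0.5922, 0.0438])]
mouth []
master [([246.4, 181.6], 0.69, [0.56, 0.0534])]
0.67 2935 ((533.6925048828125, 59.978050231933594), (35.576637268066406, 82.891845703125), 80.78775024414062) [[489.93338   49.054337]
 [571.7561    35.783997]
 [577.45166   70.901764]
 [495.6289    84.172104]]
```

View pics/f3.png

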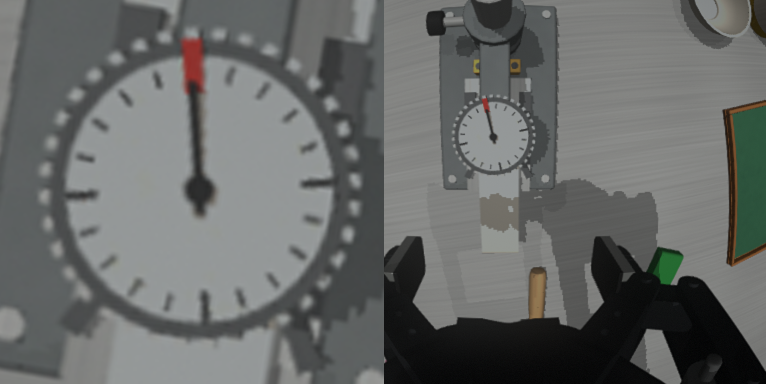

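The dial is zeroed with the fingers off: mark 3.4°, needle 3.2°. The master's free end is in the right half at (500,250). Next I grip its overhang.

Emit:
{"api": "drive_tool", "payload": {"deltas": [[-0.02, 0.008, -0.02, 0], [-0.035, 0.0145, -0.06, 0], [-0.035, 0.0145, -0.1, 0], [-0.035, 0.0145, -0.13, 0], [-0.035, 0.0145, -0.1455, 0], [-0.035, 0.0145, -0.1455, 0]]}}

```text
t: 10.75
eef_pos: [0.5244, 0.0613, 0.0099]
tcp_rot: [180.0, 0.1, -9.7]
wrist_force: [-0.3, -0.3, 0.3]
opening: 0.999
grasp_force: 0.0
```

Emit:
{"api": "drive_tool", "payload": {"deltas": [[0, 0, 0, 0], [0, 0, 0, 0], [0, 0, 0, 0], [0, 0, 0, 0], [0, 0, 0, 0], [0, 0, 0, 0], [0, 0, 0, 0]], "fingers": 1, "squeeze": 80}}

```text
t: 11.62
eef_pos: [0.5262, 0.0612, 0.0123]
tcp_rot: [-180.0, -0.1, -9.7]
wrist_force: [-0.9, 0.1, 5.8]
opening: 0.41
grasp_force: 79.1
```

Emit:
{"api": "drive_tool", "payload": {"deltas": [[-0.006, 0.001, 0, 0], [-0.012, 0.002, 0, 0], [-0.0195, 0.003, 0, 0], [-0.027, 0.0045, 0, 0], [-0.0345, 0.0058, 0, 0], [-0.042, 0.007, 0, 0], [-0.0483, 0.008, 0, 0], [-0.0543, 0.009, 0, 0], [-0.0543, 0.009, 0, 0], [-0.0543, 0.009, 0.01, 0], [-0.0543, 0.009, 0.025, 0], [-0.0543, 0.009, 0.04, 0]]}}

```text
t: 13.12
eef_pos: [0.4687, 0.0703, 0.0505]
tcp_rot: [180.0, 0.3, -9.7]
wrist_force: [-0.1, 0.5, -3.9]
opening: 0.409
grasp_force: 79.9
```

```bash
python3 - <<'E'
from h import *
p=wshot(); print(angles(p)); save(p,'g1',None,1.4); s=sense(); print(s['eef_pos'],s['wrist_force'],s['moment'],s['joints'])
E
```

```text
h.py:48: RuntimeWarning: Mean of empty slice.
  P=np.stack([X[m],Y[m]],1); c=P.mean(0); v=np.linalg.svd(P-c)[2][0]; v*=np.sign(v@c)
  ret = um.true_divide(
bash:   776 Killed                     python3 - <<'E'
from h import *
p=wshot(); print(angles(p)); save(p,'g1',None,1.4); s=sense(); print(s['eef_pos'],s['wrist_force'],s['moment'],s['joints'])
E
```

Emit:
{"api": "drive_tool", "payload": {"deltas": [[0, -0.005, 0.02, 0.0], [-0.001, -0.03, 0.04, 0.03], [-0.003, -0.07, 0.05, 0.06], [-0.004, -0.11, 0.05, 0.09], [-0.005, -0.15, 0.05, 0.12], [-0.007, -0.19, 0.05, 0.15], [-0.008, -0.23, 0.05, 0.18], [-0.01, -0.27, 0.05, 0.21], [-0.011, -0.31, 0.05, 0.24], [-0.012, -0.345, 0.05, 0.27], [-0.0127, -0.374, 0.05, 0.283], [-0.0127, -0.374, 0.05, 0.283]]}}

```text
t: 14.68
eef_pos: [0.458, -0.3059, 0.1013]
tcp_rot: [179.9, -0.0, 6.4]
wrist_force: [0.5, 0.6, -3.4]
opening: 0.405
grasp_force: 80.7
```

```bash
python3 - <<'E'
from h import *
p=wshot(); save(p,'g1'); a=grab_frame('top'); save(a,'g1t',(290,140,430,260),3)
im=np.hstack([p['image'],cv2.resize(a['image'][140:260,290:430],(288,384))])
cv2.imwrite('pics/g2.png',im[:,:,::-1])
s=sense(); print(s['eef_pos'],s['tcp_rot'],s['wrist_force'],s['moment'])
x=trace(a,'master_tray')[0]; W=cloud(a)[x['pixels']]
print(x['confidence'],cv2.minAreaRect((W[:,:2]*1000).astype(np.float32)))
for v in spot_point(p,'master_tray')[:1]: print(v['point'],wworld(p,v['point'],0))
E
```

```text
[ 0.45761964 -0.30326624  0.10055596] [-1.79913925e+02  5.20751160e-02  6.47119699e+00] [ 0.10599676  0.62753201 -2.6175298 ] [0.00460451 0.12950129 0.01788418]
0.8 ((nan, nan), (0.0, 0.0), 0.0)
```

View pics/g2.png

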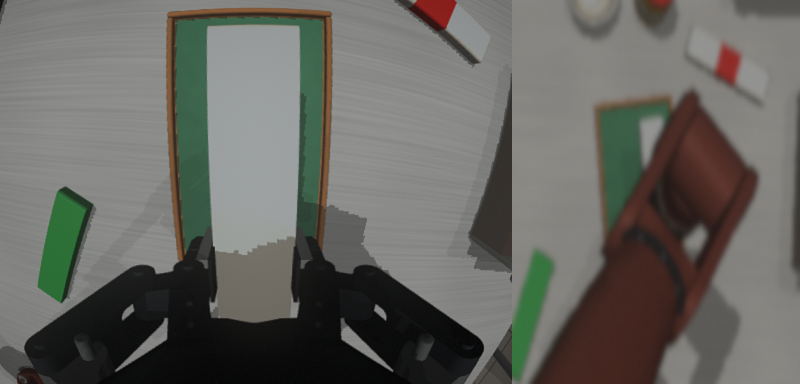

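The master is level over the felt tray and aligned with it. I'll lower it.

Emit:
{"api": "drive_tool", "payload": {"deltas": [[0, 0, -0.03, 0], [0, 0, -0.06, 0], [0, 0, -0.085, 0], [0, 0, -0.096, 0], [0, 0, -0.097, 0], [0, 0, -0.098, 0], [0, 0, -0.098, 0]]}}

```text
t: 15.75
eef_pos: [0.4589, -0.3035, 0.0043]
tcp_rot: [-180.0, -0.0, 6.5]
wrist_force: [-1.3, 3.3, 6.3]
opening: 0.409
grasp_force: 85.6
```

Emit:
{"api": "drive_tool", "payload": {"deltas": [[0, 0, 0.002, 0], [0, 0, 0.002, 0], [0, 0, 0.002, 0], [0, 0, 0.002, 0]], "squeeze": 20}}

```text
t: 16.25
eef_pos: [0.458, -0.3037, 0.0045]
tcp_rot: [-180.0, 0.0, 6.5]
wrist_force: [-0.5, -0.4, -3.5]
opening: 0.406
grasp_force: 80.8
```

```bash
python3 - <<'E'
from h import *
s=sense(); print(s['eef_pos'],s['tcp_rot'],s['wrist_force'],s['moment'],s['grasp_force'])
p=wshot(); 
for x in trace(p,'master')[:1]:
    v,u=np.nonzero(x['pixels']); z=p['z_map']; i=[np.argmin(v)]; 
    for lo in (v.min()+4, v.min()+60, v.min()+120):
        k=np.abs(v-lo)<2; um=int(np.median(u[k])); o,d=wray(p,(um,lo)); cz=z[int(lo),um]; c=p['T'][:3,2]; print(lo,um,cz,(o+d*cz/(d@c)).round(4))
E
```

```text
[ 0.45797555 -0.30366013  0.00447131] [-1.79982971e+02  2.01459360e-02  6.51406255e+00] [-0.48754226 -0.39812176 -3.54140632] [-0.06829095  0.11811619  0.03449065] 80.76444983482361
28 253 0.102808736 [ 0.5588 -0.2926  0.0317]
84 253 0.108777896 [ 0.5365 -0.2951  0.0321]
144 253 0.11665909 [ 0.513  -0.2978  0.0308]
```

Emit:
{"api": "drive_tool", "payload": {"deltas": [[0, 0, 0, 0], [0, 0, 0, 0], [0, 0, 0, 0], [0, 0, 0, 0]], "fingers": 1, "squeeze": 20}}

```text
t: 16.85
eef_pos: [0.4582, -0.3037, 0.0048]
tcp_rot: [180.0, -0.0, 6.5]
wrist_force: [-0.3, 1.4, -3.1]
opening: 0.402
grasp_force: 80.8
```

Emit:
{"api": "drive_tool", "payload": {"deltas": [[0, 0, 0, 0], [0, 0, 0, 0], [0, 0, 0, 0], [0, 0, 0, 0]], "fingers": 0.17, "squeeze": 20}}

```text
t: 17.35
eef_pos: [0.4582, -0.3037, 0.0048]
tcp_rot: [180.0, -0.0, 6.5]
wrist_force: [-0.1, 0.4, -3.5]
opening: 0.415
grasp_force: 27.3
```

```bash
cat >bar.py <<'E'
from h import *
s=sense(); print(s['eef_pos'],s['tcp_rot'],s['wrist_force'],s['moment'],s['grasp_force'])
p=wshot(); save(p,'bar')
for x in trace(p,'master')[:1]:
    v,u=np.nonzero(x['pixels']); z=p['z_map']
    for lo in (v.min()+4, v.min()+60, v.min()+120):
        k=np.abs(v-lo)<2; um=int(np.median(u[k])); o,d=wray(p,(um,lo)); cz=z[int(lo),um]; c=p['T'][:3,2]; print(lo,um,cz,(o+d*cz/(d@c)).round(4))
E
python3 bar.py
```

```text
[ 0.45821517 -0.30372107  0.00481802] [ 1.79998066e+02 -1.07281660e-03  6.52402913e+00] [-0.11113485  0.37131516 -3.48533093] [-0.03838028  0.07689888  0.02319709] 27.258079648017883
27 253 0.103881136 [ 0.5598 -0.2925  0.0307]
83 253 0.10923566 [ 0.5371 -0.2951  0.0318]
143 253 0.11425959 [ 0.5139 -0.2977  0.0334]
```

Emit:
{"api": "drive_tool", "payload": {"deltas": [[0, 0, 0, 0], [0, 0, 0, 0], [0, 0, 0, 0], [0, 0, 0, 0]], "fingers": 0.155}}

```text
t: 17.95
eef_pos: [0.4587, -0.304, 0.0052]
tcp_rot: [180.0, -0.0, 6.5]
wrist_force: [0.3, 1.3, 0.4]
opening: 0.417
grasp_force: 0.4
```

```bash
python3 bar.py
```

```text
[ 0.45866032 -0.30396046  0.00522341] [ 1.79967377e+02 -4.41954694e-02  6.51690963e+00] [0.26618742 1.26152185 0.36662579] [ 0.09764707 -0.00289667 -0.03158259] 0.39077206514775753
37 255 0.11621972 [ 0.559  -0.2937  0.0187]
93 254 0.12231267 [ 0.5341 -0.2961  0.0197]
153 254 0.1302241 [ 0.508  -0.2991  0.0191]
```

The master lies flat in its tray, its top at 19 mm = 5 mm floor + 14 mm bar. I'll release, rise and go to the tea bar.

Emit:
{"api": "drive_tool", "payload": {"deltas": [[0, 0, 0, 0], [0, 0, 0, 0], [0, 0, 0.02, 0], [0, 0, 0.06, 0], [0, 0.03, 0.11, 0], [0, 0.07, 0.15, 0], [0, 0.12, 0.16, -0.04]], "fingers": -0.3}}

```text
t: 18.92
eef_pos: [0.461, -0.1847, 0.1705]
tcp_rot: [179.7, -0.5, 4.1]
wrist_force: [0.4, 1.0, -0.2]
opening: 0.649
grasp_force: 0.0
```

Emit:
{"api": "drive_tool", "payload": {"deltas": [[0, 0.05, 0, -0.03], [0, 0.1, 0, -0.06], [0, 0.15, 0, -0.09], [0, 0.2, 0, -0.12], [0, 0.25, 0, -0.15], [0, 0.3, 0, -0.18], [0, 0.35, 0, -0.21], [0, 0.4, 0, -0.24], [0.005, 0.44, 0, -0.28], [0.01, 0.48, -0.02, -0.28], [0.01, 0.49, -0.04, -0.28], [0.01, 0.49, -0.04, -0.28]]}}

```text
t: 20.42
eef_pos: [0.4663, 0.3054, 0.123]
tcp_rot: [179.8, 0.2, -11.7]
wrist_force: [0.5, 0.2, -0.1]
opening: 0.65
grasp_force: 0.0
```

```bash
python3 - <<'E'
from h import *
p=wshot(); a=grab_frame('top')
s=sense(); print(s['eef_pos'],s['tcp_rot'],s['wrist_force'])
im=np.hstack([p['image'],cv2.resize(a['image'][140:260,290:430],(288,384))])
cv2.imwrite('pics/h.png',im[:,:,::-1])
for x in trace(p,'tea_bar')[:3]:
    m=x['pixels']; pts=np.array([wworld(p,(u,v),.020)[:2]*1000 for v,u in np.argwhere(m)],np.float32); print(x['confidence'],x['point'],m.sum(),cv2.minAreaRect(pts)); print(cv2.boxPoints(cv2.minAreaRect(pts)).round(1).tolist())
W=cloud(a)
for x in trace(a,'master')[:2]:
    q=W[x['pixels']]; print('master',x['point'],np.nanmedian(q,0))
E
```

```text
[0.46792193 0.30514608 0.12483436] [ 1.79935871e+02  2.81474666e-02 -1.18444332e+01] [ 0.25147092 -0.03805586  0.13192673]
0.91 [249.9, 127.2] 7062 ((514.4827880859375, 296.663330078125), (37.350101470947266, 139.7391357421875), 78.29658508300781)
[[442.29998779296875, 292.5], [579.0999755859375, 264.20001220703125], [586.7000122070312, 300.79998779296875], [449.8999938964844, 329.1000061035156]]
0.74 [472.2, 27.8] 5014 ((578.0675659179688, 48.24349594116211), (76.46388244628906, 148.20700073242188), 4.5215535163879395)
[[534.0999755859375, 119.0999984741211], [545.7999877929688, -28.600000381469727], [622.0, -22.600000381469727], [610.2999877929688, 125.0999984741211]]
0.53 [311.3, 309.4] 235 ((323.0920104980469, 275.4928283691406), (14.579225540161133, 34.73875045776367), 62.60308837890625)
[[304.29998779296875, 277.0], [335.20001220703125, 261.0], [341.8999938964844, 274.0], [311.0, 290.0]]
master [351.6, 202.4] [ 0.4917954  -0.29967699  0.01787318]
master [252.3, 244.5] [0.34254655 0.04404541 0.01689282]
```

View pics/h.png

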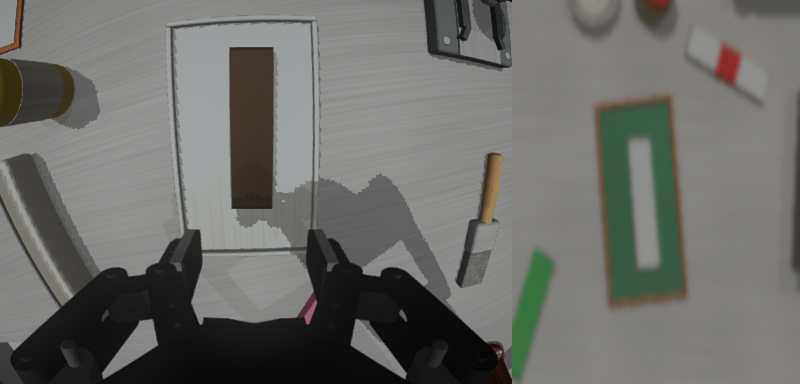

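The tea bar is alone in the metal tray at (250,128), straight ahead of the fingers, and the master lies in the green tray on the right. I'll grip the bar 30 mm from its near end.

Emit:
{"api": "drive_tool", "payload": {"deltas": [[0.004, -0.001, -0.03, 0], [0.0075, -0.001, -0.065, 0], [0.0075, -0.001, -0.095, 0], [0.0075, -0.001, -0.11, 0], [0.0075, -0.001, -0.1175, 0], [0.0075, -0.001, -0.1175, 0]]}}

```text
t: 21.38
eef_pos: [0.4762, 0.3053, 0.0078]
tcp_rot: [-180.0, -0.0, -11.8]
wrist_force: [-0.1, -0.8, 0.0]
opening: 0.648
grasp_force: 0.0
```

Emit:
{"api": "drive_tool", "payload": {"deltas": [[0, 0, 0, 0], [0, 0, 0, 0], [0, 0, 0, 0], [0, 0, 0, 0], [0, 0, 0, 0]], "fingers": 1, "squeeze": 22}}

```text
t: 22.0
eef_pos: [0.4769, 0.3059, 0.0087]
tcp_rot: [-179.9, -0.1, -11.8]
wrist_force: [-0.6, -0.5, 6.4]
opening: 0.413
grasp_force: 23.2
```

Emit:
{"api": "drive_tool", "payload": {"deltas": [[0, 0, 0.015, 0], [0, 0, 0.04, 0], [0, 0, 0.07, 0], [-0.004, -0.03, 0.08, 0], [-0.008, -0.07, 0.08, 0.01], [-0.012, -0.11, 0.08, 0.02], [-0.016, -0.15, 0.08, 0.03], [-0.019, -0.19, 0.08, 0.04], [-0.022, -0.22, 0.08, 0.04], [-0.022, -0.2326, 0.08, 0.04], [-0.022, -0.2326, 0.07, 0.04], [-0.022, -0.2326, 0.07, 0.04]]}}

```text
t: 23.5
eef_pos: [0.4526, 0.0735, 0.0762]
tcp_rot: [-180.0, 0.2, -9.5]
wrist_force: [0.0, 0.4, -0.6]
opening: 0.415
grasp_force: 22.4
```

```bash
cat > ins.py <<'E'
from h import *
import sys
p=wshot(); s=sense(); print(s['t'],np.round(s['eef_pos'],4),np.round(s['tcp_rot'],2),np.round(s['wrist_force'],2))
T0=np.linalg.inv(p['T'])
ax=np.radians(-9.5); a=np.array([np.cos(ax),np.sin(ax),0]); l=np.array([-a[1],a[0],0]); c0=np.array([.6115,.0465,0])
# rectified views at two heights: columns across (left=+y), rows along axis
def rect(h,x0,x1,w,k=.0005):
    xs=np.arange(x1,x0,-k); ys=np.arange(w,-w,-k)
    uv=np.array([[wproj(p,c0+a*x+l*y+[0,0,h]) for y in ys] for x in xs],np.float32)
    return cv2.remap(p['image'],uv,None,cv2.INTER_LINEAR)
zb=s['eef_pos'][2]-.0025+.015
A=rect(.033,-.11,.04,.06); B=rect(zb,-.11,.04,.06)
im=np.hstack([A,B]); im=cv2.resize(im,None,fx=1.6,fy=1.6)
cv2.imwrite('pics/'+sys.argv[1]+'.png',im[:,:,::-1]); print(im.shape)
for x in trace(p,'tea_bar')[:1]:
    m=x['pixels']; pts=np.array([wworld(p,(u,v),zb)-c0 for v,u in np.argwhere(m)]); q=np.stack([pts@a,pts@l],1)*1000
    r=cv2.minAreaRect(q.astype(np.float32)); print(x['confidence'],r); print(cv2.boxPoints(r).round(1).tolist())
E
python3 ins.py i1
```

```text
23.55 [0.453  0.0736 0.0765] [-1.80e+02  1.10e-01 -9.46e+00] [ 0.44 -0.32 -0.15]
(480, 768, 3)
0.79 ((-121.1356430053711, -0.602813720703125), (36.42287826538086, 136.14015197753906), 89.8145980834961)
[[-189.3000030517578, -18.600000381469727], [-53.099998474121094, -19.0], [-53.0, 17.399999618530273], [-189.10000610351562, 17.799999237060547]]
```

View pics/i1.png

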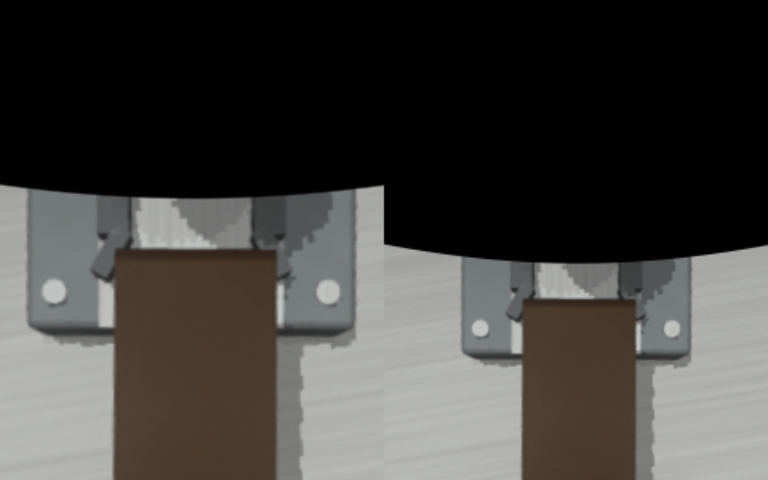

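On the rail-top plane (left half) the rails sit at columns 131 and 252, centred on 192, and they run straight up, so the -9.5° axis is right. The bar at columns 523–635 (right half) is about 0.7 mm to the right. I'll correct that and lower it onto the bed at the mouth.

Emit:
{"api": "drive_tool", "payload": {"deltas": [[0, 0.0007, -0.015, 0], [0, 0.0007, -0.033, 0], [0, 0.0007, -0.043, 0], [0, 0.0007, -0.046, 0], [0, 0.0007, -0.047, 0], [0, 0.0007, -0.047, 0]]}}

```text
t: 24.35
eef_pos: [0.4542, 0.0734, 0.0307]
tcp_rot: [-180.0, -0.1, -9.5]
wrist_force: [0.4, 0.2, 0.1]
opening: 0.417
grasp_force: 22.4
```

Emit:
{"api": "drive_tool", "payload": {"deltas": [[0, 0, -0.0005, 0], [0, 0, -0.001, 0], [0, 0, -0.001, 0]]}}

```text
t: 24.72
eef_pos: [0.4537, 0.0734, 0.0294]
tcp_rot: [-180.0, -0.0, -9.5]
wrist_force: [0.3, -0.0, -1.2]
opening: 0.414
grasp_force: 22.4
```

Emit:
{"api": "drive_tool", "payload": {"deltas": [[0, 0, -0.0005, 0], [0, 0, -0.001, 0], [0, 0, -0.001, 0]]}}

```text
t: 25.1
eef_pos: [0.4538, 0.0734, 0.0284]
tcp_rot: [180.0, -0.0, -9.5]
wrist_force: [-0.5, 0.7, 0.1]
opening: 0.413
grasp_force: 22.6
```

Emit:
{"api": "drive_tool", "payload": {"deltas": [[0, 0, -0.0005, 0], [0, 0, -0.0005, 0]]}}

```text
t: 25.35
eef_pos: [0.4538, 0.0734, 0.0279]
tcp_rot: [-180.0, -0.0, -9.5]
wrist_force: [-1.0, 0.9, 0.6]
opening: 0.414
grasp_force: 22.7
```

Emit:
{"api": "drive_tool", "payload": {"deltas": [[0.005, -0.0008, 0, 0], [0.01, -0.0017, 0, 0], [0.015, -0.0025, 0, 0], [0.02, -0.0033, 0, 0], [0.025, -0.0042, 0, 0], [0.03, -0.005, 0, 0], [0.035, -0.0059, 0, 0], [0.038, -0.0064, 0, 0], [0.038, -0.0064, 0, 0]]}}

```text
t: 26.48
eef_pos: [0.4924, 0.0669, 0.028]
tcp_rot: [-180.0, -0.1, -9.5]
wrist_force: [-0.8, 1.1, 1.2]
opening: 0.414
grasp_force: 22.8
```

```bash
sed -i 's/-.11,.04,.06/-.12,.03,.06/g' ins.py; python3 ins.py i2
```

```text
26.525 [0.4924 0.0669 0.028 ] [-1.7999e+02 -9.0000e-02 -9.5200e+00] [ 0.79 -0.36  2.48]
(480, 768, 3)
0.77 ((-162.47055053710938, -161.32211303710938), (46.19002914428711, 76.66270446777344), 75.99334716796875)
[[-205.3000030517578, -174.5], [-130.89999389648438, -193.0], [-119.69999694824219, -148.1999969482422], [-194.10000610351562, -129.60000610351562]]
```

Emit:
{"api": "drive_tool", "payload": {"deltas": [[0.003, -0.0005, 0, 0], [0.006, -0.001, 0, 0], [0.009, -0.0015, 0, 0], [0.012, -0.002, 0, 0], [0.015, -0.0025, 0, 0], [0.018, -0.003, 0, 0]]}}

```text
t: 27.32
eef_pos: [0.505, 0.0644, 0.0265]
tcp_rot: [179.9, 0.6, -9.5]
wrist_force: [-10.7, 2.5, 9.2]
opening: 0.415
grasp_force: 23.8
```

Emit:
{"api": "drive_tool", "payload": {"deltas": [[0, 0, 0.0005, 0], [0, 0, 0.001, 0]]}}

```text
t: 27.58
eef_pos: [0.5068, 0.0642, 0.0275]
tcp_rot: [180.0, 0.4, -9.5]
wrist_force: [-4.4, 0.8, 0.7]
opening: 0.414
grasp_force: 22.9
```

Emit:
{"api": "drive_tool", "payload": {"deltas": [[0.002, -0.0003, 0, 0], [0.004, -0.0007, 0, 0], [0.006, -0.001, 0, 0], [0.008, -0.0013, 0, 0]]}}

```text
t: 28.08
eef_pos: [0.5184, 0.0624, 0.0287]
tcp_rot: [180.0, -0.1, -9.5]
wrist_force: [-0.7, -0.2, -3.1]
opening: 0.415
grasp_force: 22.5
```

Emit:
{"api": "drive_tool", "payload": {"deltas": [[0.002, -0.0003, -0.0003, 0], [0.004, -0.0007, -0.0005, 0], [0.006, -0.001, -0.0005, 0], [0.008, -0.0013, -0.0005, 0], [0.008, -0.0013, -0.0005, 0]]}}

```text
t: 28.7
eef_pos: [0.5263, 0.0612, 0.0285]
tcp_rot: [180.0, -0.1, -9.5]
wrist_force: [-1.3, -0.3, -1.1]
opening: 0.418
grasp_force: 22.7
```

Emit:
{"api": "drive_tool", "payload": {"deltas": [[0.001, -0.0002, 0, 0], [0.002, -0.0003, 0, 0], [0.003, -0.0005, 0, 0]]}}

```text
t: 29.08
eef_pos: [0.5285, 0.0608, 0.0284]
tcp_rot: [180.0, 0.0, -9.5]
wrist_force: [-4.4, -1.4, 0.9]
opening: 0.419
grasp_force: 23.0
```

Emit:
{"api": "drive_tool", "payload": {"deltas": [[0.001, -0.0002, 0, 0], [0.002, -0.0003, 0, 0]]}}

```text
t: 29.32
eef_pos: [0.5306, 0.0605, 0.0284]
tcp_rot: [180.0, 0.0, -9.5]
wrist_force: [-4.6, -2.3, 3.3]
opening: 0.414
grasp_force: 23.1
```

Emit:
{"api": "drive_tool", "payload": {"deltas": [[0.001, -0.0002, 0, 0], [0.002, -0.0003, 0, 0]]}}

```text
t: 29.58
eef_pos: [0.5327, 0.0602, 0.0284]
tcp_rot: [180.0, 0.0, -9.5]
wrist_force: [-4.2, -1.0, 3.7]
opening: 0.411
grasp_force: 23.2
```

Emit:
{"api": "drive_tool", "payload": {"deltas": [[0.001, -0.0002, 0.0003, 0], [0.002, -0.0003, 0.0003, 0]]}}

```text
t: 29.82
eef_pos: [0.5349, 0.0599, 0.0284]
tcp_rot: [180.0, -0.0, -9.5]
wrist_force: [-3.0, -0.5, 0.6]
opening: 0.415
grasp_force: 22.9
```

Emit:
{"api": "drive_tool", "payload": {"deltas": [[0.001, -0.0002, 0, 0], [0.002, -0.0003, 0, 0]]}}

```text
t: 30.08
eef_pos: [0.5369, 0.0596, 0.0284]
tcp_rot: [180.0, -0.0, -9.5]
wrist_force: [-2.7, -1.7, 0.3]
opening: 0.412
grasp_force: 22.7
```

Emit:
{"api": "drive_tool", "payload": {"deltas": [[0.001, -0.0002, 0, 0], [0.001, -0.0002, 0, 0]]}}

```text
t: 30.32
eef_pos: [0.5374, 0.0595, 0.0284]
tcp_rot: [180.0, 0.0, -9.5]
wrist_force: [-2.9, -1.3, 0.2]
opening: 0.416
grasp_force: 22.8
```

Emit:
{"api": "drive_tool", "payload": {"deltas": [[0.001, -0.0002, 0, 0], [0.001, -0.0002, 0, 0]]}}

```text
t: 30.58
eef_pos: [0.5374, 0.0595, 0.0284]
tcp_rot: [180.0, 0.2, -9.5]
wrist_force: [-5.4, -1.5, 2.5]
opening: 0.414
grasp_force: 23.1
```

Emit:
{"api": "drive_tool", "payload": {"deltas": [[0.0006, -0.0001, 0, 0], [0.0006, -0.0001, 0, 0]]}}

```text
t: 30.82
eef_pos: [0.5374, 0.0595, 0.0284]
tcp_rot: [180.0, 0.3, -9.5]
wrist_force: [-6.6, -0.4, 3.9]
opening: 0.412
grasp_force: 23.3
```

Emit:
{"api": "drive_tool", "payload": {"deltas": [[0.0007, -0.0001, 0.0004, 0], [0.0007, -0.0001, 0.0004, 0], [0.0007, -0.0001, 0.0004, 0]]}}

```text
t: 31.2
eef_pos: [0.5374, 0.0595, 0.0284]
tcp_rot: [180.0, 0.3, -9.5]
wrist_force: [-8.0, 0.3, 3.5]
opening: 0.413
grasp_force: 23.2
```

It's at the stop: the position stalled while the force rose to 8 N, about 5 N over the drag. I'll ease the fingers open, back off and rise.

Emit:
{"api": "drive_tool", "payload": {"deltas": [[0, 0, 0, 0], [0, 0, 0, 0], [0, 0, 0, 0]], "fingers": 0.13}}

```text
t: 31.58
eef_pos: [0.5415, 0.0591, 0.0297]
tcp_rot: [-180.0, -0.2, -9.5]
wrist_force: [0.4, 0.4, 0.8]
opening: 0.435
grasp_force: 0.0
```

Emit:
{"api": "drive_tool", "payload": {"deltas": [[0, 0, 0, 0], [0, 0, 0, 0], [0, 0, 0, 0], [-0.01, 0.0017, 0, 0], [-0.02, 0.0034, 0.02, 0], [-0.03, 0.005, 0.06, 0], [-0.04, 0.0066, 0.1, 0], [-0.04, 0.0066, 0.13, 0], [-0.04, 0.0066, 0.13, 0]], "fingers": -0.3}}

```text
t: 32.7
eef_pos: [0.5017, 0.0658, 0.1619]
tcp_rot: [-179.9, -0.4, -9.5]
wrist_force: [0.6, -0.4, -0.4]
opening: 0.649
grasp_force: 0.0
```

```bash
python3 - <<'E'
from h import *
p=wshot(); s=sense(); print(s['t'],s['eef_pos'],s['wrist_force'])
try: print(angles(p))
except Exception as e: print(e)
D=dial(p)[40:360,40:360]; cv2.imwrite('pics/j.png',np.hstack([cv2.resize(D,(288,384)) if 0 else cv2.resize(D,(384,384))[:,50:334],p['image']])[:,:,::-1])
ax=np.radians(-9.5); a=np.array([np.cos(ax),np.sin(ax),0]); l=np.array([-a[1],a[0],0]); c0=np.array([.6115,.0465,0])
for x in trace(p,'tea_bar')[:1]:
    m=x['pixels']; q=np.array([wworld(p,(u,v),.040)-c0 for v,u in np.argwhere(m)]); q=np.stack([q@a,q@l],1)*1000
    r=cv2.minAreaRect(q.astype(np.float32)); print(x['confidence'],cv2.boxPoints(r).round(1).tolist())
    C=p['T'][:3,2]; v,u=np.nonzero(m)
    for lo in (v.max()-5,v.max()-30,v.min()+10):
        k=abs(v-lo)<2; um=int(np.median(u[k])); o,d=wray(p,(um,lo)); print((o+d*p['z_map'][lo,um]/(d@C)).round(4))
E
```

```text
32.75 [0.50028945 0.06576146 0.1598352 ] [ 0.29537382  0.42916321 -1.27055471]
[np.float64(2.8), np.float64(2.2), 650, np.float64(-35.1), np.float64(-40.3), 433]
0.8 [[-224.60000610351562, -189.1999969482422], [-137.3000030517578, -210.8000030517578], [-126.5, -167.3000030517578], [-213.8000030517578, -145.6999969482422]]
[ 0.3495 -0.111   0.0161]
[ 0.3855 -0.1115  0.0151]
[ 0.4332 -0.1258  0.016 ]
```

View pics/j.png

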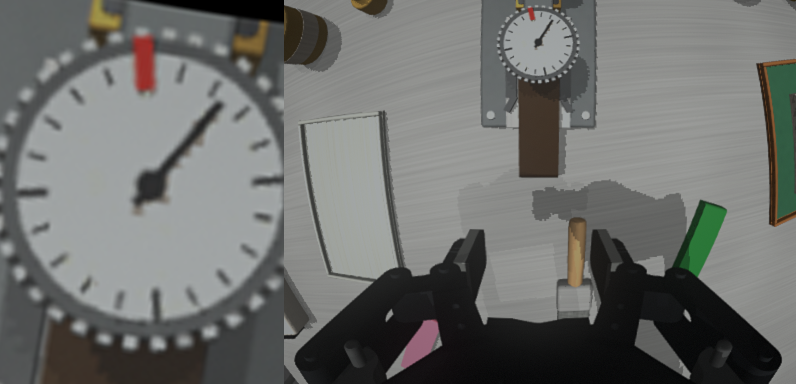

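```bash
python3 - <<'E'
from h import *
p=wshot(); s=sense()
ax=np.radians(-9.5); a=np.array([np.cos(ax),np.sin(ax),0]); l=np.array([-a[1],a[0],0]); c0=np.array([.6115,.0465,0])
im=p['image'].astype(int); u=254; col=im[120:200,u-6:u+6].mean((1,2)); e=120+np.argmax(np.diff(col)); print(e,col[::8].round())
for px in ((235,176),(275,176),(235,110),(275,110)):
    q=wworld(p,px,.037)-c0; print(px,(q@a*1000).round(1),(q@l*1000).round(1))
q=wworld(p,(u,e),.030)-c0; print('end',q@a*1000)
E
```

```text
174 [ 53.  53.  53.  53.  53.  52.  52. 142. 136.  94.]
(235, 176) -108.2 17.1
(275, 176) -108.2 -19.7
(235, 110) -48.1 16.3
(275, 110) -48.1 -18.9
end -108.01651624397138
```

```bash
python3 -c "
from station import *; print(job_done())"
```

```text
the job is handed in; nothing more can be done
None
```

The job is handed in: the dial is zeroed on the master, and the master lies flat in its wooden tray. The tea bar is under the roller against the stop, its leading end about 32 mm beyond the roller, and the zero mark still stands where I set it.

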